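# Pin the pull rod to the drilling-jig carriage and hold the index plunger out

## Task

I want to move the drilling jig's blue carriage along to its next hole. First drop the yellow-handled lock pin fully home through the carriage's clevis and the brass rod eye inside it, and let go of it; only then pull the red sprung plunger knob straight up as far as it goes, so that its nose is well clear of its seat hole, and finish while still holding it up there, so that I can pull the rod. Leave the glue, the tape measure and the drill where they are.

Things in the scene. Friction and masses are not known exactly. Their poses are not given: they have to be found in the camera images.
- lock_pin: Loose lock pin, 70 g, upright in the pin block. Steel shank 12 mm in diameter, 34 mm long, its lowest 6 mm tapered to a 6 mm wide tip; above it a steel flange 26 mm in diameter, 4 mm thick; above that a yellow cylindrical grip 20 mm in diameter, 40 mm tall. Origin: centre of the tip; z up the axis: flange at 34 to 38 mm, grip at 38 to 78 mm.
- pin_shoulder (a point): Centre of the underside of the lock pin's flange, on its axis, 34 mm above the pin's tip; it comes to lie on the clevis top when the pin is home.
- pin_block: Fixed light-wood storage block, 70 x 70 x 45 mm, with one 15 mm hole 40 mm deep in its top centre in which the lock pin waits, its flange resting on the block's top and its tip 11 mm above the bench. Origin: centre of the underside. It stands on the robot's left or right, in exchange with the glue bottle.
- jig: Fixed drilling jig: plywood board 130 x 310 mm, long along the jig's y, with an aluminium rail (top 30 mm above the bench) and a blue carriage block, 70 x 90 mm, top 69 mm. At its -y end a blue clevis of two level ears 40 mm wide; at its +y end a bracket with the plunger. Only the plunger moves; only its collar and knob stand above 74 mm. Origin: on the bench under the carriage's centre.
- rod_handle (a point): Middle of the wooden handle (22 mm thick) of the jig's brass pull rod, 10 mm thick, 56 mm above the bench, which runs along the jig's -y from its flat eye inside the clevis, through a wooden post (68 mm high, 65 mm from the clevis hole) to this handle. It does not move here.
- clevis_hole (a point): Centre of the vertical hole's mouth in the top face of the upper clevis ear, 69 mm above the bench; jig axes, z up. The 14.5 mm hole goes down through upper ear, brass rod eye and lower ear, all lined up, 26 mm in all; below them there is 13 mm of air above the rail. With the pin home its flange lies on this face. At jig (0, -70) mm.
- seat_hole (a point): Centre of the mouth of the 15 mm seat hole in the rail's top, 30 mm above the bench, straight under the plunger; at jig (0, +85) mm, 155 mm from the clevis hole.
- plunger_knob (a point): Red cylindrical knob on top of the plunger, 28 mm in diameter, 34 mm tall, axis vertical; the point is its centre, 106 mm above the bench while the plunger is seated (knob from 89 to 123 mm). Under it a fixed steel collar 24 mm in diameter, top 85 mm above the bench.
- index_plunger (a joint): Lift of the sprung plunger in m: 0 seated (10 mm steel nose 10 mm deep in the seat hole), 0.010 nose just out of the hole, 0.022 fully back at its stop. A spring pushes it down: about 7 N at the start, about 12 N fully back, with the weight; let go, it snaps home. It does not latch.
- glue: Bystander: yellow glue bottle with orange cap, 60 mm in diameter, 160 mm tall; origin: centre of the underside.
- tape_measure: Bystander: yellow tape measure, 70 x 38 x 66 mm; origin: centre of the underside.
- drill: Bystander: yellow and black cordless drill standing on its battery, 245 x 75 x 196 mm; origin: centre of the battery underside; the drill bit points along its +x, ending 175 mm from the origin.

How it is judged:
On the way, in this order (a step that is already met when the one before it is completed fails the run):
1. the lock pin is fully home through the clevis and the rod eye and let go, the plunger still seated (horizontal distance between each of lock_pin, pin_shoulder and clevis_hole below 0.004 m and z of pin_shoulder in the frame of clevis_hole below 0.003 m and angle between lock_pin's own z axis and vertical below 0.12 rad and contact force between the fingers and lock_pin below 0.3 N and value of joint index_plunger below 0.004 m), for 0.2 s.
2. the plunger is pulled fully back, by the fingers (value of joint index_plunger above 0.019 m and contact force between the fingers and index_plunger above 3 N), for 0.3 s.
At the end, for the whole second after the job is handed in: Fingers hold the plunger at least 19 mm up (of 22), pressing its knob with over 3 N, nothing else propping it; the pin, let go, is home: flange within 3 mm of the clevis top, tip and flange within 4 mm of the hole axis, tilt under 0.12 rad; bystanders within 30 mm of their starts (all of step 2 and horizontal distance between each of lock_pin, pin_shoulder and clevis_hole below 0.004 m and z of pin_shoulder in the frame of clevis_hole below 0.003 m and angle between lock_pin's own z axis and vertical below 0.12 rad and contact force between each of the fingers, index_plunger and lock_pin below 0.3 N and contact force between index_plunger and glue below 0.3 N and contact force between index_plunger and tape_measure below 0.3 N and contact force between index_plunger and drill below 0.3 N and distance of each of glue, tape_measure, drill from where it was at the start of the episode below 0.03 m); the arm keeps its last pose, push and grip.
It fails at once if the plunger is pulled (more than 6 mm) while the lock pin is not home in the clevis (value of joint index_plunger above 0.006 m and not (horizontal distance between each of lock_pin, pin_shoulder and clevis_hole below 0.004 m and z of pin_shoulder in the frame of clevis_hole below 0.003 m and angle between lock_pin's own z axis and vertical below 0.12 rad)).
It fails at once if the glue bottle is moved more than 30 mm or tipped over (distance of glue from where it was at the start of the episode above 0.03 m or angle between glue's own z axis and vertical above 0.4 rad).
It fails at once if the tape measure is moved more than 30 mm or tipped over (distance of tape_measure from where it was at the start of the episode above 0.03 m or angle between tape_measure's own z axis and vertical above 0.4 rad).
It fails at once if the drill is moved more than 30 mm or tipped over (distance of drill from where it was at the start of the episode above 0.03 m or angle between drill's own z axis and vertical above 0.4 rad).
It also fails if it takes over 56 s, if anything falls off the work surface, if the arm or the gripper's body presses on something with over 40 N, if the wrist force passes 120 N, or if a joint passes its speed limit or range.

## Robot

A 6-joint arm with a two-finger parallel gripper is mounted at the origin on the work surface. World frame = base frame: x ahead of the robot, y to its left, z up, the work surface at z = 0. Lengths are in m, angles in rad, forces in N, time in s.
With the tool pointing down it reaches from about 0.375 to 0.9 m from the base axis. Payload 3.1 kg.
Tool frame: the origin (TCP) lies at the very end of the fingers, on their centre line; the grasp point (between the pads) lies 19 mm behind it (manip.tcp_to_grasp is the distance from the TCP to the grasp point, in m); z points along the fingers, y is the line along which they close (so a half turn about z gives the same grasp; the last joint's range is limited). The gripper opens to 85 mm and grips with 20 to 120 N. Pads are 22 mm wide; open, the fingers measure 114 mm over their backs; the gripper's body (76 mm by 85 mm) begins 54 mm behind the grasp point. The pads swing forward as they close: fully open they stand 13 mm farther back than shut.
Start: joints at [1.165, 0.527, 1.433, -0, 1.181, -0.178], TCP at [0.14, 0.609, 0.231] pointing down, gripper open.
Joint ranges: [-3.08, 3.08], [-0.75, 2.2], [0.22, 2.44], [-1.43, 4.57], [0, 2.65], [-2.85, 2.85]. Speed limits (rad/s): [2.79, 2.79, 3.14, 3.14, 3.14, 3.14].

## Interface

Orientations are given as a unit quaternion [x, y, z, w].
In Python, from station import manip gives the robot as it stands. The module is installed in compiled form; this text tells all that it offers.
- The arm moves only by the tool step_arm, never from a script. Its argument "commands" is one flat list of numbers, 6 for each row, row after row: the shift along the tool's x, y, z in m, then the turn, a rotation vector about the tool's x, y, z in degrees. A call has exactly 10 rows; each row is the pose to reach, as a shift and turn from the pose commanded when the call began, along the tool's axes at that moment; what a row does not reach only later rows make up. A row lasts 1/10 s, in which the tool goes at most 50 mm and 8.59 degrees, less where a joint would pass 70% of its speed; a pose out of reach is approached as far as the arm can. A call with a gripper value outside its range is refused whole. "jaw" is the opening in per cent of the stroke, from 0 (shut) to 100 (fully open), set as the call begins (left out, the last holds). The fingers move at their own pace and stop on an object; "grip_force" is the grip in N (left out, the last holds). Time passes only in rows, so rows that repeat a pose let the fingers close, or fill a call up. It gives the time, the measured TCP pose, the force, the opening and the grip force at its end, in the units of the state.
- manip.sense(): the state, without advancing time (a new reading comes with each control period).
- manip.snapshot(name): name is "scene" or "top"; returns a dict with "pixels" (384x512x3 uint8, blue, green, red), "fx", "fy", "cx", "cy" (pixels), "k1" (the pictures are not rectified: a ray, as slopes to the right and down, at radius r is drawn at 1 + k1 r^2 times it, then the intrinsics apply), "R" (3x3) and "t" (3): a world point X has camera coordinates R X + t. Camera axes: x right, y down, z forward; pixel columns grow to the right and rows downward; lengths in m; the calibration is good to about 2 mm. A picture is of the moment at which its call begins. There is no depth.
- manip.sign_off(): hands the job in; it is judged then, once.
The state is a dict: "t": time; "q": joint angles; "qd": joint speeds; "tau": joint torques, N m; "tcp_pos": TCP position; "tool_rot": TCP orientation; "force": force on the tool from outside, world axes, zero at the start; "ft_torque": the same for the moment, N m; "finger_gap": opening from 0.0 (shut) to 1.0 (fully open); "gripper_force": force on a finger pad.
Only numpy, scipy, OpenCV 4.12 (cv2) and the standard library are available. Lean on these libraries where they do the work, as an engineer would, in place of code of your own. Each camera call takes 0.05 s, during which the arm holds its last target. There are 200 camera calls.

## Working session

There is one attempt and no reset: what is moved stays moved. The work goes in short steps, Python scripts to look and compute and a tool call to move; the robot and the scene stay as the last step left them, time stands still between calls to the robot, and variables do not carry over. Pictures are saved under pics/ and viewed, at most 10 in all, crops included, and the job is handed in when it is done.

Besides the shell and the picture viewer there is one more tool, called as name(argument=value, ...), one argument or row to a line, values as JSON. step_arm: Moves the arm, as the interface text tells. Its arguments: {"type":"object","properties":{"commands":{"type":"array","items":{"type":"number"}},"jaw":{"type":"number"},"grip_force":{"type":"number"}},"required":["commands"]}

```bash
mkdir -p pics
cat > h.py <<'E'
import numpy as np, cv2, pickle
from scipy.spatial.transform import Rotation as Ro
def snap(n):
    from station import manip
    s=manip.snapshot(n); s={k:(np.array(v) if isinstance(v,(list,tuple)) else v) for k,v in s.items()}
    return s
def ray(s,u,v):
    d=np.array([s['k1'],0,0,0,0][:4],float)
    K=np.array([[s['fx'],0,s['cx']],[0,s['fy'],s['cy']],[0,0,1.]])
    p=cv2.undistortPoints(np.array([[[u,v]]],float),K,d)[0,0]
    R=np.array(s['R']);t=np.array(s['t'])
    return -R.T@t, R.T@np.array([p[0],p[1],1])
def onz(s,u,v,z):
    c,d=ray(s,u,v); return c+d*(z-c[2])/d[2]
def proj(s,X):
    K=np.array([[s['fx'],0,s['cx']],[0,s['fy'],s['cy']],[0,0,1.]])
    return cv2.projectPoints(np.array([X],float),cv2.Rodrigues(np.array(s['R'],float))[0],np.array(s['t'],float),K,np.array([s['k1'],0,0,0.]))[0][0,0]
E
python3 - <<'E'
from h import *
from station import manip
for n in('scene','top'):
    s=snap(n); pickle.dump(s,open(n+'0.pkl','wb')); cv2.imwrite(f'pics/{n}0.png',cv2.resize(s['pixels'],(800,600),interpolation=cv2.INTER_CUBIC)); print(n,(-s['R'].T@s['t']).round(3),s['fx'],s['k1'])
print(manip.sense())
E
```

```text
scene [0.978 0.274 0.994] 387.47097798768755 -0.12949822737397046
top [ 0.452 -0.044  1.068] 426.6073524932274 -0.12323224554354738
{'t': 0.1, 'q': array([ 1.16549716e+00,  5.28379446e-01,  1.43373711e+00,  5.03336997e-06,
        1.18141188e+00, -1.78518461e-01]), 'qd': array([-1.86957330e-03,  9.93272006e-05, -3.43161798e-03,  5.81140115e-04,
       -6.25801127e-04, -9.04541832e-05]), 'tau': array([ 5.28782778e-05, -4.43303812e+01, -1.78586483e+01, -1.86304237e-04,
        3.92316244e-03,  1.06184612e-05]), 'tcp_pos': array([0.1402565 , 0.60841683, 0.23043943]), 'tool_rot': array([ 1.13148424e-01,  9.93577625e-01, -9.26277224e-04, -2.80769781e-04]), 'force': array([-0.6404623 , -0.20791405,  0.63152574]), 'ft_torque': array([-0.00219447,  0.03264137,  0.00943105]), 'gripper_force': 0.0, 'finger_gap': 0.9981094433404895}
```

View pics/top0.png

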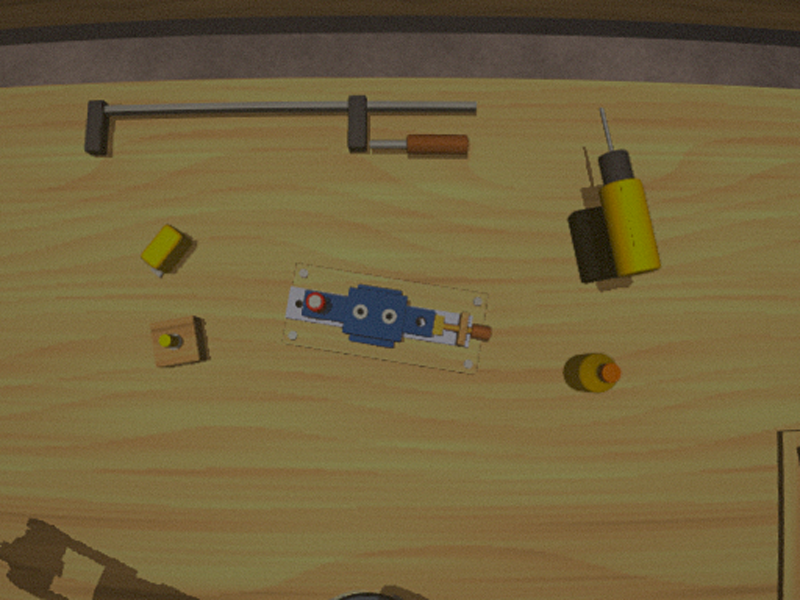

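View pics/scene0.png

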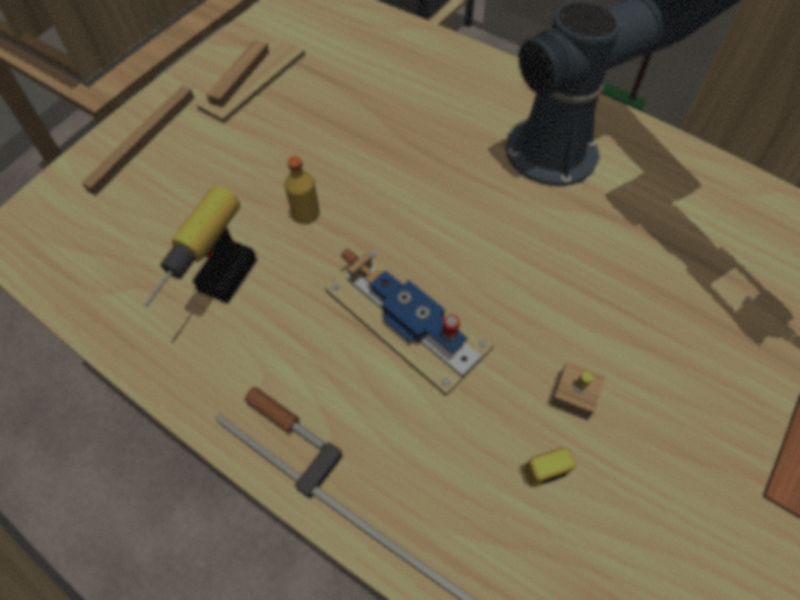

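Top view (800x600): pin at (167,341) on its block, tape at (164,247), knob at (316,302), clevis hole about (421,322), glue at (600,373), drill at (615,230). The scene view agrees: pin at (585,379), knob at (451,325), clevis hole at about (385,282).

Run:
```python
from h import *
f=1.5625
seeds={'top':dict(pin=(167,341),knob=(316,302)),'scene':dict(pin=(585,379),knob=(451,325))}
for n in('scene','top'):
    s=pickle.load(open(n+'0.pkl','rb'));im=s['pixels'];hsv=cv2.cvtColor(im,cv2.COLOR_BGR2HSV)
    H,S,V=[hsv[...,i].astype(int) for i in range(3)]
    for k,z in(('pin',.069),('knob',.106)):
        m=((H>22)&(H<40)&(S>170)&(V>90)) if k=='pin' else (((H<8)|(H>170))&(S>110)&(V>60))
        u,v=np.array(seeds[n][k])/f
        yy,xx=np.mgrid[:384,:512]; m&=np.hypot(xx-u,yy-v)<14
        c=max(cv2.findContours(m.astype(np.uint8),0,2)[0],key=cv2.contourArea);h=cv2.convexHull(c)
        M=cv2.moments(h);uv=M['m10']/M['m00'],M['m01']/M['m00']
        print(n,k,np.round(uv,2),M['m00'],cv2.boundingRect(h),onz(s,*uv,z).round(4))
    g={'top':(421,322),'scene':(385,282)}[n]
    u,v=(np.array(g)/f).astype(int)
    print(cv2.cvtColor(im,cv2.COLOR_BGR2GRAY)[v-8:v+9,u-10:u+11], u-10,v-8)
    for z in(.069,):print(n,'hole',onz(s,*(np.array(g)/f),z))
t=pickle.load(open('top0.pkl','rb'))['pixels'];c=pickle.load(open('scene0.pkl','rb'))['pixels']
a=cv2.resize(t[170:250,170:320],(800,427),interpolation=2);b=cv2.resize(c[150:240,200:400],(400,180),interpolation=2)
p=np.zeros((600,800,3),np.uint8);p[:427]=a
p[427:600,:400]=cv2.resize(c[165:205,225:317],(400,173),interpolation=2)
p[427:600,400:]=cv2.resize(t[195:238,80:179],(400,173),interpolation=2)
cv2.imwrite('pics/crop1.png',p)
```

```text
Traceback (most recent call last):
ValueError: max() iterable argument is empty
```

```bash
cat > m.py <<'E'
from h import *
f=1.5625
seeds={'top':dict(pin=(167,341),knob=(316,302)),'scene':dict(pin=(585,379),knob=(451,325))}
for n in('scene','top'):
    s=pickle.load(open(n+'0.pkl','rb'));im=s['pixels'];hsv=cv2.cvtColor(im,cv2.COLOR_BGR2HSV)
    H,S,V=[hsv[...,i].astype(int) for i in range(3)]
    for k,z in(('pin',.069),('knob',.106)):
        u,v=np.array(seeds[n][k])/f
        m=((H>22)&(H<45)&(S>170)&(V>50)) if k=='pin' else (((H<8)|(H>170))&(S>110)&(V>60))
        yy,xx=np.mgrid[:384,:512]; m&=np.hypot(xx-u,yy-v)<12
        if m.sum()<20: print(n,k,hsv[int(v)-1:int(v)+2,int(u)-8:int(u)+9:2].tolist());continue
        c=max(cv2.findContours(m.astype(np.uint8),0,2)[0],key=cv2.contourArea);h=cv2.convexHull(c)
        M=cv2.moments(h);uv=M['m10']/M['m00'],M['m01']/M['m00']
        print(n,k,np.round(uv,2),M['m00'],cv2.boundingRect(h),onz(s,*uv,z).round(4))
    g={'top':(421,322),'scene':(385,282)}[n]
    u,v=(np.array(g)/f).astype(int)
    print(cv2.cvtColor(im,cv2.COLOR_BGR2GRAY)[v-7:v+8,u-8:u+9], u-8,v-7)
    print(n,'hole',onz(s,*(np.array(g)/f),.069))
t=pickle.load(open('top0.pkl','rb'))['pixels'];c=pickle.load(open('scene0.pkl','rb'))['pixels']
p=np.zeros((600,800,3),np.uint8);p[:427]=cv2.resize(t[170:250,170:320],(800,427),interpolation=2)
p[427:600,:400]=cv2.resize(c[165:205,225:317],(400,173),interpolation=2)
p[427:600,400:]=cv2.resize(t[195:238,80:179],(400,173),interpolation=2)
cv2.imwrite('pics/crop1.png',p)
E
python3 m.py
```

```text
scene pin [[[17, 107, 136], [17, 104, 135], [18, 111, 108], [29, 140, 109], [31, 137, 141], [31, 136, 144], [28, 129, 142], [19, 110, 137], [16, 107, 133]], [[17, 103, 134], [18, 102, 122], [20, 111, 92], [27, 139, 97], [30, 138, 135], [31, 140, 138], [28, 128, 137], [20, 105, 141], [17, 105, 138]], [[17, 104, 123], [18, 94, 95], [22, 122, 71], [27, 145, 79], [30, 138, 118], [30, 137, 130], [26, 124, 134], [18, 110, 139], [18, 107, 138]]]
scene knob [288.62 208.58] 60.5 (284, 205, 10, 10) [0.5549 0.0735 0.106 ]
[[127 126 121 119 117 115 112 103  95 100 108 119 119 124 123 124 126]
 [118 120 115 112 106 103  95  82  75  78  90 106 115 119 119 124 124]
 [115 111 112 105  96  85  75  66  61  64  71  87  99 111 121 121 124]
 [112 111 104  93  82  70  61  58  58  59  63  69  81  94 111 120 123]
 [109 104  92  81  66  61  58  57  56  55  56  57  65  77  94 110 119]
 [104  93  82  66  59  55  50  50  45  49  51  53  58  64  78  92 106]
 [ 91  78  66  59  58  51  44  43  40  44  48  49  54  58  63  73  89]
 [ 78  67  58  55  54  54  45  47  42  42  49  50  56  56  57  61  68]
 [ 61  57  53  
[... 1103 characters left out ...]
  55]
 [ 58  60  56  54  57  41  35  52  93 129  87  44  59  58  57  59  66]
 [ 59  60  61  60  49  40  39  48  85 133 116  52  45  59  55  56  75]
 [ 56  57  53  58  56  49  34  36  77 135 123  57  54  61  58  55  75]
 [ 50  60  57  52  55  48  48  63  98  92  71  56  58  54  54  57  79]
 [ 55  48  54  61  57  56  53  57  64  59  57  55  58  56  53  52  76]
 [ 54  57  60  54  57  52  59  59  60  53  55  59  63  58  56  66 102]
 [ 60  56  51  62  52  54  58  64  56  55  56  58  57  55  54  77 107]
 [ 49  57  52  58  49  56  54  53  56  57  58  58  61  59  59  76 109]
 [ 56  56  55  45  56  48  58  52  61  55  60  55  57  58  53  69  95]] 261 199
top hole [ 0.52452543 -0.08161677  0.069     ]
```

View pics/crop1.png

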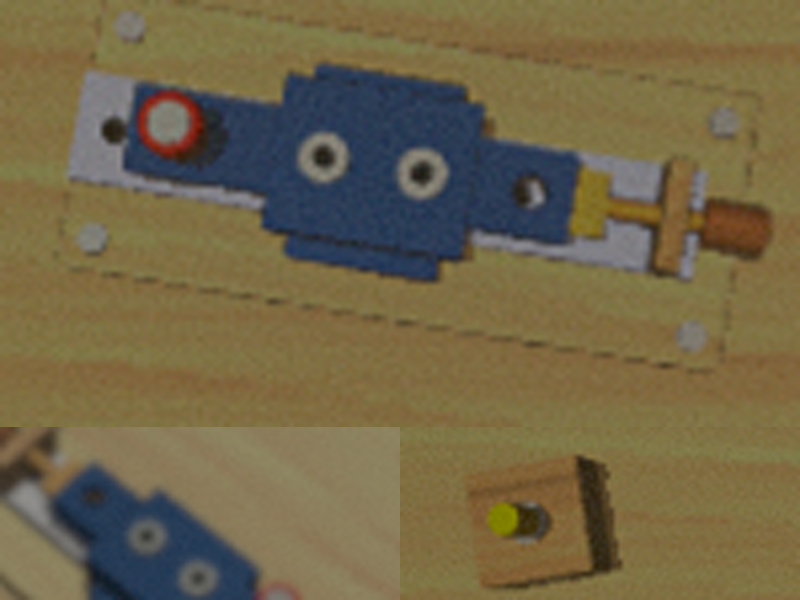

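Run:
```python
from h import *
T=pickle.load(open('top0.pkl','rb'));S=pickle.load(open('scene0.pkl','rb'))
print('pin top', onz(T,105.39,217.62,.089))
ht=onz(T,268.8,205.2,.069);hs=onz(S,247.2,180.6,.069);print('hole',ht,hs)
kt=onz(T,201.48,192.71,.118);print('knob',kt)
d=kt-ht;print(np.hypot(*d[:2]),np.degrees(np.arctan2(d[1],d[0])))
hsv=cv2.cvtColor(S['pixels'],cv2.COLOR_BGR2HSV).astype(int)
m=(hsv[...,0]>=25)&(hsv[...,0]<40)&(hsv[...,1]>118);yy,xx=np.mgrid[:384,:512]
m&=np.hypot(xx-374.4,yy-242.5)<9
print(m.sum(),xx[m].mean(),yy[m].mean(),xx[m].min(),xx[m].max(),yy[m].min(),yy[m].max(),onz(S,xx[m].mean(),yy[m].mean(),.069), [proj(S,(.4965,.306,z)) for z in(.049,.069,.089)])
# carriage bolt centres & block top
print('bolts',onz(T,170+322/5.333-.5,170+157/5.333-.5,.069),onz(T,170+422/5.333-.5,170+173/5.333-.5,.069))
b=[onz(T,80+x/4.04-.5,195+(y-427)/4.02-.5,.045) for x,y in((467,477),(577,458),(592,570),(482,587))];print(np.mean(b,0),np.round(b,3))
```

```text
pin top [0.49519248 0.30071997 0.089     ]
hole [ 0.52659492 -0.08012037  0.069     ] [ 0.52828363 -0.0779166   0.069     ]
knob [0.55080946 0.07248924 0.118     ]
0.15451872649725598 80.98404812289995
45 375.0 241.0 372 378 238 244 [0.49035812 0.30184603 0.069     ] [array([373.39767898, 246.56242373]), array([375.37304663, 243.65125736]), array([377.41542145, 240.63590355])]
bolts [0.54126796 0.01134975 0.069     ] [ 0.53423822 -0.03276241  0.069     ]
[0.49662374 0.05882438 0.045     ] [[0.524 0.096 0.045]
 [0.535 0.031 0.045]
 [0.469 0.021 0.045]
 [0.458 0.087 0.045]]
```

Run:
```python
from h import *
T=pickle.load(open('top0.pkl','rb'));S=pickle.load(open('scene0.pkl','rb'))
b=[onz(T,80+(x-400)/4.04-.5,195+(y-427)/4.02-.5,.045) for x,y in((467,477),(577,458),(592,570),(482,587))];print(np.mean(b,0),np.round(b,3))
print([proj(S,(.495,.301,z)).round(1).tolist() for z in(.049,.069,.089)],onz(S,375,241,.08))
c=S['pixels'];p=np.zeros((600,800,3),np.uint8)
p[:300,:]=cv2.resize(T['pixels'][205:235,80:160],(800,300),interpolation=2)
p[300:]=cv2.resize(c[230:260,340:420],(800,300),interpolation=2)
cv2.imwrite('pics/crop2.png',p)
```

```text
[0.49549251 0.30091966 0.045     ] [[0.523 0.341 0.045]
 [0.535 0.273 0.045]
 [0.467 0.261 0.045]
 [0.457 0.329 0.045]]
[[372.0, 245.1], [373.9, 242.2], [375.9, 239.2]] [0.49615708 0.30151435 0.08      ]
```

View pics/crop2.png

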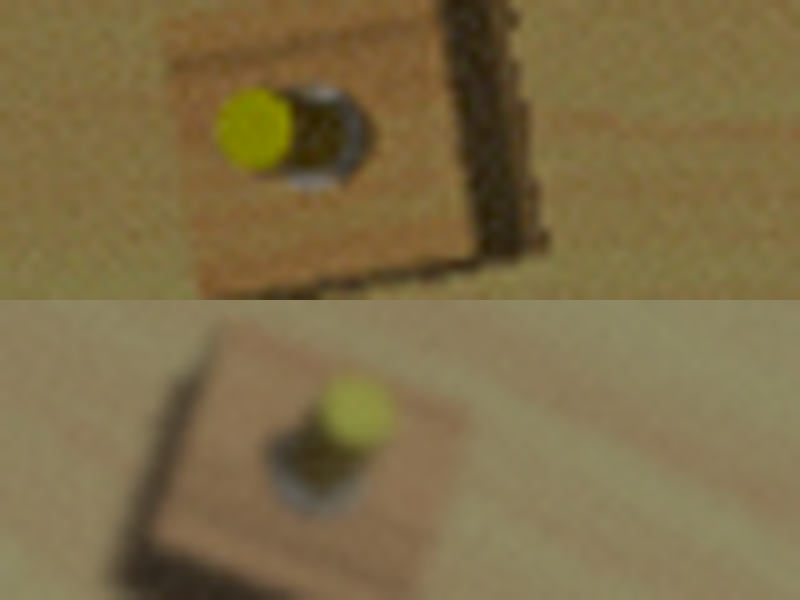

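Pin top is at (255,129)/(358,412) in the crops, so the pin stands at about (0.4955, 0.301). Hole at (0.527, -0.079), knob at (0.551, 0.073). The tool's closing axis already lies close to the jig's y, so I'll keep that orientation.

```bash
cat > go.py <<'E'
import sys
from h import *
from station import manip
s=manip.sense();R=Ro.from_quat(s['tool_rot'])
X=np.array(sys.argv[1:4],float)
print('tcp',s['tcp_pos'].round(4),'tilt',R.as_matrix()[:,2].round(4),'yaw_y',np.degrees(np.arctan2(*R.as_matrix()[[1,0],1])).round(2))
print('shift mm',(1000*R.inv().apply(X-s['tcp_pos'])).round(1),'gap',s['finger_gap'],'F',s['force'].round(1),'t',s['t'],'q',s['q'].round(2))
E
python3 go.py .4955 .301 .16
```

```text
tcp [0.1403 0.6084 0.2304] tilt [-8.0e-04 -1.8e-03 -1.0e+00] yaw_y 77.01
shift mm [-415.3 -219.5   70.7] gap 0.9981094433404895 F [-0.6 -0.2  0.6] t 0.1 q [ 1.17  0.53  1.43  0.    1.18 -0.18]
```

step_arm(
  commands=[-25,-13,5,0,0,0,-70,-36,12,0,0,-1,-117,-62,20,0,0,-1,-164,-87,28,0,0,-2,-211,-112,36,0,0,-2,-258,-137,44,0,0,-3,-305,-162,52,0,0,-3,-350,-186,60,0,0,-4,-390,-206,66,0,0,-4,-415,-219,70,0,0,-4],
  jaw=100,
)

```text
t: 1.1
tcp_pos: [0.5156, 0.2844, 0.1549]
tool_rot: [0.079, 0.997, -0.0, -0.0]
force: [-0.5, 0.3, 1.0]
finger_gap: 1.001
gripper_force: 0.0
```

I sent that move in mm where the interface takes metres. The per-row cap kept it safe and it stopped near the target. From here on I'll use metres.

```bash
python3 go.py .4955 .301 .13
```

```text
tcp [0.5156 0.2844 0.1549] tilt [-8.e-04 -1.e-04 -1.e+00] yaw_y 80.99
shift mm [22.5 13.3 24.9] gap 1.0011975453838755 F [-0.5  0.3  1. ] t 1.1 q [ 0.31  0.58  1.6   0.    0.97 -1.1 ]
```

step_arm(
  commands=[0.008,0.005,0.006,0,0,0,0.016,0.01,0.016,0,0,0,0.0225,0.0133,0.025,0,0,0,0.0225,0.0133,0.025,0,0,0,0.0225,0.0133,0.025,0,0,0,0.0225,0.0133,0.025,0,0,0,0.0225,0.0133,0.025,0,0,0,0.0225,0.0133,0.025,0,0,0,0.0225,0.0133,0.025,0,0,0,0.0225,0.0133,0.025,0,0,0],
)

```text
t: 2.1
tcp_pos: [0.4946, 0.3026, 0.1307]
tool_rot: [0.079, 0.997, 0.0, 0.0]
force: [0.3, 0.1, 0.4]
finger_gap: 1.001
gripper_force: 0.0
```

```bash
python3 go.py .4955 .301 .055
```

```text
tcp [0.4946 0.3026 0.1307] tilt [ 3.e-04  1.e-04 -1.e+00] yaw_y 80.99
shift mm [-1.1 -1.4 75.7] gap 1.0014214805262294 F [0.3 0.1 0.4] t 2.1 q [ 0.36  0.6   1.64 -0.    0.9  -1.06]
```

step_arm(
  commands=[-0.001,-0.0014,0.012,0,0,0,-0.001,-0.0014,0.025,0,0,0,-0.001,-0.0014,0.038,0,0,0,-0.001,-0.0014,0.05,0,0,0,-0.001,-0.0014,0.06,0,0,0,-0.001,-0.0014,0.068,0,0,0,-0.001,-0.0014,0.0735,0,0,0,-0.001,-0.0014,0.0757,0,0,0,-0.001,-0.0014,0.0757,0,0,0,-0.001,-0.0014,0.0757,0,0,0],
)

```text
t: 3.1
tcp_pos: [0.4955, 0.3013, 0.0552]
tool_rot: [0.078, 0.997, 0.0, 0.0]
force: [-0.2, -0.2, -0.5]
finger_gap: 1.001
gripper_force: 0.0
```

```bash
python3 go.py .4955 .301 .055
```

```text
tcp [0.4955 0.3013 0.0552] tilt [ 8.e-04  3.e-04 -1.e+00] yaw_y 81.01
shift mm [-0.1 -0.3  0.2] gap 1.0014826800787935 F [-0.2 -0.2 -0.5] t 3.1 q [ 0.35  0.72  1.68  0.    0.75 -1.06]
```

Close gently, then lift 60 mm.

step_arm(
  commands=[0,0,0,0,0,0,0,0,0,0,0,0,0,0,0,0,0,0,0,0,0,0,0,0,0,0,0,0,0,0,0,0,0,0,0,0,0,0,0,0,0,0,0,0,0,0,0,0,0,0,0,0,0,0,0,0,0,0,0,0],
  jaw=0,
  grip_force=30,
)

```text
t: 4.1
tcp_pos: [0.4953, 0.3012, 0.055]
tool_rot: [0.078, 0.997, 0.0, 0.0]
force: [0.1, 0.4, 3.7]
finger_gap: 0.22
gripper_force: 29.4
```

```bash
python3 go.py .4955 .301 .055
```

```text
tcp [0.4953 0.3012 0.055 ] tilt [ 3.e-04  1.e-04 -1.e+00] yaw_y 81.01
shift mm [-0.2 -0.1  0. ] gap 0.21975333873919511 F [0.1 0.4 3.7] t 4.1 q [ 0.35  0.72  1.68 -0.    0.75 -1.06]
```

step_arm(
  commands=[0,0,-0.005,0,0,0,0,0,-0.016,0,0,0,0,0,-0.032,0,0,0,0,0,-0.052,0,0,0,0,0,-0.074,0,0,0,0,0,-0.096,0,0,0,0,0,-0.116,0,0,0,0,0,-0.132,0,0,0,0,0,-0.142,0,0,0,0,0,-0.145,0,0,0],
)

```text
t: 5.1
tcp_pos: [0.4957, 0.3014, 0.2013]
tool_rot: [0.078, 0.997, 0.001, 0.001]
force: [0.5, 0.0, -0.7]
finger_gap: 0.222
gripper_force: 29.4
```

```bash
python3 go.py .527 -.0795 .2
```

```text
tcp [0.4957 0.3014 0.2013] tilt [ 2.2e-03  8.0e-04 -1.0e+00] yaw_y 81.01
shift mm [ -90.5 -371.3    1.1] gap 0.22150462875950738 F [ 0.5  0.  -0.7] t 5.1 q [ 0.35  0.5   1.58  0.    1.06 -1.06]
```

step_arm(
  commands=[-0.003,-0.013,0,0,0,0,-0.01,-0.04,0,0,0,0,-0.019,-0.079,0,0,0,0,-0.03,-0.124,0,0,0,0,-0.041,-0.17,0,0,0,0,-0.053,-0.216,0,0,0,0,-0.064,-0.262,0,0,0,0,-0.074,-0.303,0,0,0,0,-0.083,-0.34,0,0,0,0,-0.088,-0.362,0,0,0,0],
)

```text
t: 6.1
tcp_pos: [0.5246, -0.0738, 0.1988]
tool_rot: [0.08, 0.997, -0.0, -0.001]
force: [0.9, 0.1, 0.0]
finger_gap: 0.225
gripper_force: 29.5
```

```bash
python3 go.py .527 -.0795 .14
```

```text
tcp [ 0.5246 -0.0738  0.1988] tilt [-1.9e-03 -3.0e-04 -1.0e+00] yaw_y 80.84
shift mm [-3.3 -5.2 58.8] gap 0.2246641310916532 F [0.9 0.1 0. ] t 6.1 q [-0.35  0.44  1.7  -0.    0.99 -1.76]
```

step_arm(
  commands=[-0.001,-0.002,0.01,0,0,0,-0.002,-0.004,0.022,0,0,0,-0.003,-0.005,0.036,0,0,0,-0.003,-0.005,0.05,0,0,0,-0.003,-0.005,0.06,0,0,0,-0.003,-0.005,0.067,0,0,0,-0.003,-0.005,0.071,0,0,0,-0.003,-0.005,0.071,0,0,0,-0.003,-0.005,0.071,0,0,0,-0.003,-0.005,0.071,0,0,0],
)

```text
t: 7.1
tcp_pos: [0.5281, -0.0757, 0.1294]
tool_rot: [0.078, 0.997, -0.0, 0.001]
force: [0.1, 0.4, -1.1]
finger_gap: 0.221
gripper_force: 29.5
```

```bash
python3 go.py .527 -.0795 .128
python3 - <<'E'
from h import *
S=snap('scene');T=snap('top');pickle.dump((S,T),open('v1.pkl','wb'))
p=np.zeros((600,800,3),np.uint8)
u,v=proj(S,(.527,-.08,.09)).astype(int);print(u,v)
p[:,:400]=cv2.resize(S['pixels'][v-30:v+30,u-20:u+20],(400,600),interpolation=2)
u,v=proj(T,(.527,-.08,.09)).astype(int);print(u,v)
p[:,400:]=cv2.resize(T['pixels'][v-30:v+30,u-20:u+20],(400,600),interpolation=2)
cv2.imwrite('pics/c3.png',p)
E
```

```text
tcp [ 0.5281 -0.0757  0.1294] tilt [ 1.3e-03 -5.0e-04 -1.0e+00] yaw_y 81.01
shift mm [ 0.5 -3.9  1.4] gap 0.22099584308122946 F [ 0.1  0.4 -1.1] t 7.1 q [-0.35  0.55  1.76 -0.    0.83 -1.77]
246 175
269 204
```

View pics/c3.png

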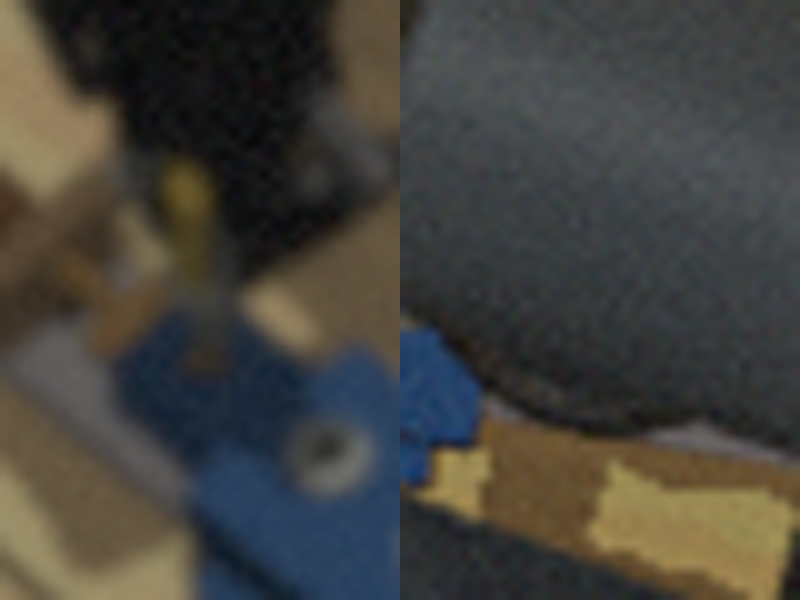

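Run:
```python
from h import *
S,T=pickle.load(open('v1.pkl','rb'))
tip=np.array([.5281,-.0757,.1294-.044])
for z in(0,.006,.02,.034,.038,.078):
    a=proj(S,tip+[0,0,z]);print(z,((a-[226,145])*10+5).round())
for X in((.5265,-.080,.069),(.5282,-.0778,.069)):print(((proj(S,X)-[226,145])*10+5).round())
a=proj(S,tip);print(proj(S,tip+[.01,0,0])-a,proj(S,tip+[0,.01,0])-a)
# sharper crop, both times
S0=pickle.load(open('scene0.pkl','rb'))
p=np.zeros((600,800,3),np.uint8)
for i,s in enumerate((S0,S)):
    c=cv2.resize(s['pixels'][157:187,237:257],(400,600),interpolation=2); p[:,400*i:400*i+400]=cv2.convertScaleAbs(c,alpha=1.8)
cv2.imwrite('pics/c4.png',p)
```

```text
0 [222. 333.]
0.006 [222. 322.]
0.02 [220. 294.]
0.034 [219. 266.]
0.038 [218. 258.]
0.078 [214. 174.]
[215. 353.]
[218. 361.]
[-2.09985303  2.53675767] [2.95381149 1.73782768]
```

View pics/c4.png

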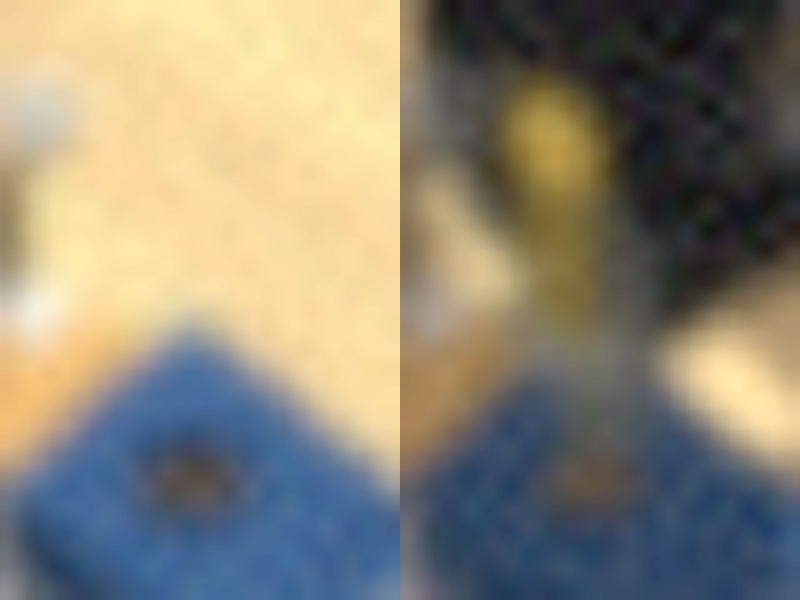

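The scene crop shows the hole at about (190,472) in the left half and the pin's shank coming down to about (200,440) in the right half. Allowing for height, the pin has to go about 3 mm towards -y, which agrees with the top-view hole estimate. I'll correct and start the insertion.

step_arm(
  commands=[0.0003,-0.002,0,0,0,0,0.0005,-0.0036,0,0,0,0,0.0005,-0.0036,0.003,0,0,0,0.0005,-0.0036,0.006,0,0,0,0.0005,-0.0036,0.01,0,0,0,0.0005,-0.0036,0.014,0,0,0,0.0005,-0.0036,0.018,0,0,0,0.0005,-0.0036,0.021,0,0,0,0.0005,-0.0036,0.021,0,0,0,0.0005,-0.0036,0.021,0,0,0],
)

```text
t: 8.2
tcp_pos: [0.5266, -0.079, 0.1077]
tool_rot: [0.078, 0.997, 0.0, -0.0]
force: [0.2, -0.3, 0.4]
finger_gap: 0.225
gripper_force: 29.5
```

```bash
python3 go.py .527 -.0792 .08
```

```text
tcp [ 0.5266 -0.079   0.1077] tilt [-2.e-04  1.e-04 -1.e+00] yaw_y 81.01
shift mm [-0.4 -0.1 27.7] gap 0.2252217263280703 F [ 0.2 -0.3  0.4] t 8.2 q [-0.36  0.59  1.77  0.    0.78 -1.77]
```

step_arm(
  commands=[0,0,0.001,0,0,0,0,0,0.002,0,0,0,0,0,0.003,0,0,0,0,0,0.004,0,0,0,0,0,0.005,0,0,0,0,0,0.006,0,0,0,0,0,0.007,0,0,0,0,0,0.008,0,0,0,0,0,0.008,0,0,0,0,0,0.008,0,0,0],
)

```text
t: 9.2
tcp_pos: [0.5266, -0.0791, 0.0997]
tool_rot: [0.078, 0.997, -0.0, -0.0]
force: [0.9, -2.1, -1.2]
finger_gap: 0.229
gripper_force: 29.5
```

step_arm(
  commands=[0,-0.0006,0.001,0,0,0,0,-0.0006,0.003,0,0,0,0,-0.0006,0.005,0,0,0,0,-0.0006,0.007,0,0,0,0,-0.0006,0.009,0,0,0,0,-0.0006,0.011,0,0,0,0,-0.0006,0.012,0,0,0,0,-0.0006,0.013,0,0,0,0,-0.0006,0.013,0,0,0,0,-0.0006,0.013,0,0,0],
)

```text
t: 10.2
tcp_pos: [0.5266, -0.0797, 0.0868]
tool_rot: [0.078, 0.997, -0.0, 0.0]
force: [-0.0, 0.8, -0.5]
finger_gap: 0.227
gripper_force: 29.5
```

Going smoothly. Last 8 mm, until the flange makes light contact.

step_arm(
  commands=[0,0,0.001,0,0,0,0,0,0.002,0,0,0,0,0,0.003,0,0,0,0,0,0.004,0,0,0,0,0,0.005,0,0,0,0,0,0.006,0,0,0,0,0,0.007,0,0,0,0,0,0.0075,0,0,0,0,0,0.008,0,0,0,0,0,0.008,0,0,0],
)

```text
t: 11.2
tcp_pos: [0.5265, -0.0796, 0.079]
tool_rot: [0.078, 0.997, -0.0, 0.0]
force: [-0.6, -0.5, 2.1]
finger_gap: 0.22
gripper_force: 29.8
```

step_arm(
  commands=[0,0,0,0,0,0,0,0,0,0,0,0,0,0,0,0,0,0,0,0,0,0,0,0,0,0,0,0,0,0,0,0,0,0,0,0,0,0,0,0,0,0,0,0,0,0,0,0,0,0,0,0,0,0,0,0,0,0,0,0],
  jaw=100,
)

```text
t: 12.2
tcp_pos: [0.5266, -0.0797, 0.0788]
tool_rot: [0.078, 0.997, -0.0, 0.0]
force: [-0.3, 0.4, -1.0]
finger_gap: 1.002
gripper_force: 0.0
```

step_arm(
  commands=[0,0,-0.005,0,0,0,0,0,-0.015,0,0,0,0,0,-0.03,0,0,0,0,0,-0.045,0,0,0,0,0,-0.06,0,0,0,0,0,-0.075,0,0,0,0,0,-0.085,0,0,0,0,0,-0.09,0,0,0,0,0,-0.09,0,0,0,0,0,-0.09,0,0,0],
)

```text
t: 13.2
tcp_pos: [0.5262, -0.0795, 0.1685]
tool_rot: [0.078, 0.997, 0.0, -0.0]
force: [-0.4, 0.3, -0.1]
finger_gap: 0.998
gripper_force: 0.0
```

```bash
python3 go.py .551 .073 .17
```

```text
tcp [ 0.5262 -0.0795  0.1685] tilt [-7.e-04  3.e-04 -1.e+00] yaw_y 81.01
shift mm [ -0.6 154.5  -1.4] gap 0.997834986895793 F [-0.4  0.3 -0.1] t 13.2 q [-0.36  0.49  1.73  0.    0.92 -1.77]
```

step_arm(
  commands=[0,0.006,0,0,0,0,0,0.02,0,0,0,0,0,0.045,0,0,0,0,0,0.07,0,0,0,0,0,0.095,0,0,0,0,0,0.12,0,0,0,0,-0.0005,0.14,0,0,0,0,-0.0005,0.152,0,0,0,0,-0.0005,0.1548,0,0,0,0,-0.0005,0.1548,0,0,0,0],
)

```text
t: 14.2
tcp_pos: [0.551, 0.0736, 0.1686]
tool_rot: [0.078, 0.997, -0.0, -0.0]
force: [0.3, -0.3, 0.2]
finger_gap: 1.001
gripper_force: 0.0
```

```bash
python3 go.py .551 .073 .089
python3 - <<'E'
from h import *
S=snap('scene');T=snap('top');pickle.dump((S,T),open('v2.pkl','wb'))
p=np.zeros((600,800,3),np.uint8)
p[:,:400]=cv2.resize(S['pixels'][150:225,230:280+0],(400,600),interpolation=2)
u,v=proj(T,(.527,-.08,.09)).astype(int)
p[:,400:]=cv2.resize(T['pixels'][v-30:v+30,u-20:u+20],(400,600),interpolation=2)
cv2.imwrite('pics/c5.png',p)
for z in(.069,.073,.113):print(z,(proj(S,(.5266,-.0797,z))-[230,150]+.5)*8,(proj(T,(.5266,-.0797,z))-[u-20,v-30]+.5)*10+[400,0])
E
```

```text
tcp [0.551  0.0736 0.1686] tilt [-5.e-04 -2.e-04 -1.e+00] yaw_y 81.07
shift mm [-0.1 -0.6 79.6] gap 1.0010300448789855 F [ 0.3 -0.3  0.2] t 14.2 q [-0.07  0.52  1.67 -0.    0.95 -1.48]
0.069 [140.24013528 242.98500355] [601.20954268 316.97754633]
0.073 [139.91491886 236.97027491] [601.80955996 315.69605877]
0.113 [136.54937374 174.66214337] [608.08359788 302.29547504]
```

View pics/c5.png

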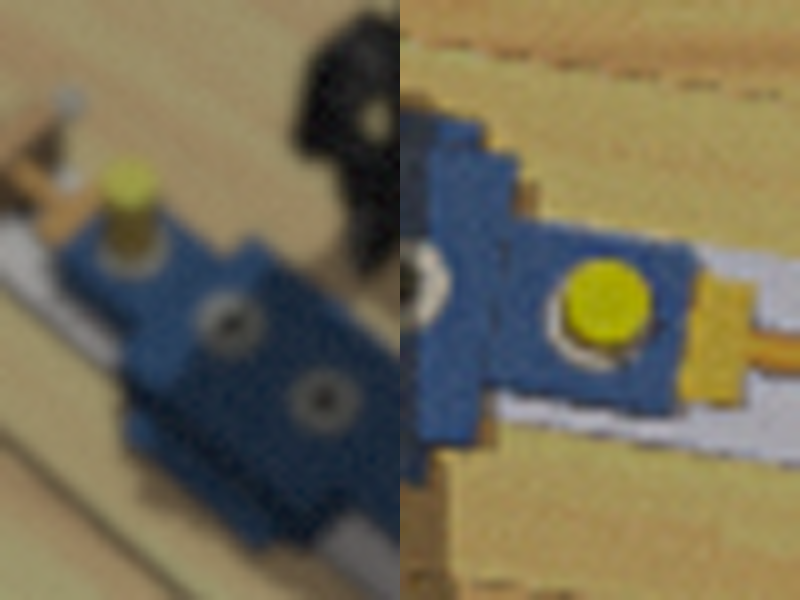

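The pin is home and upright: flange on the clevis, grip top at (608,301) against a predicted (608,302). Now lower onto the knob.

step_arm(
  commands=[0,-0.0006,0.006,0,0,0,0,-0.0006,0.018,0,0,0,0,-0.0006,0.032,0,0,0,0,-0.0006,0.046,0,0,0,0,-0.0006,0.059,0,0,0,0,-0.0006,0.069,0,0,0,0,-0.0006,0.076,0,0,0,0,-0.0006,0.079,0,0,0,0,-0.0006,0.079,0,0,0,0,-0.0006,0.079,0,0,0],
)

```text
t: 15.3
tcp_pos: [0.5515, 0.0726, 0.0902]
tool_rot: [0.078, 0.997, 0.0, 0.0]
force: [-0.4, 0.5, -0.4]
finger_gap: 0.997
gripper_force: 0.0
```

step_arm(
  commands=[0,0,0,0,0,0,0,0,0,0,0,0,0,0,0,0,0,0,0,0,0,0,0,0,0,0,0,0,0,0,0,0,0,0,0,0,0,0,0,0,0,0,0,0,0,0,0,0,0,0,0,0,0,0,0,0,0,0,0,0],
  jaw=0,
  grip_force=70,
)

```text
t: 16.3
tcp_pos: [0.5513, 0.0725, 0.0903]
tool_rot: [0.078, 0.997, -0.0, 0.0]
force: [-1.1, 0.0, 5.3]
finger_gap: 0.309
gripper_force: 68.7
```

```bash
python3 go.py .551 .073 .089
```

```text
tcp [0.5513 0.0725 0.0903] tilt [ 4.e-04 -1.e-04 -1.e+00] yaw_y 81.01
shift mm [0.3 0.4 1.3] gap 0.30896124320084584 F [-1.1  0.   5.3] t 16.3 q [-0.07  0.64  1.72 -0.    0.78 -1.48]
```

step_arm(
  commands=[0,0,-0.002,0,0,0,0,0,-0.005,0,0,0,0,0,-0.008,0,0,0,0,0,-0.011,0,0,0,0,0,-0.014,0,0,0,0,0,-0.017,0,0,0,0,0,-0.019,0,0,0,0,0,-0.021,0,0,0,0,0,-0.0215,0,0,0,0,0,-0.0215,0,0,0],
)

```text
t: 17.3
tcp_pos: [0.5512, 0.0726, 0.1113]
tool_rot: [0.078, 0.997, -0.0, 0.0]
force: [3.7, 0.4, -11.0]
finger_gap: 0.309
gripper_force: 69.4
```

```bash
python3 go.py .551 .073 .089
```

```text
tcp [0.5512 0.0726 0.1113] tilt [ 1.e-04 -0.e+00 -1.e+00] yaw_y 81.0
shift mm [ 0.3  0.4 22.3] gap 0.3087664021928464 F [  3.7   0.4 -11. ] t 17.3 q [-0.07  0.61  1.71 -0.    0.82 -1.48]
```

step_arm(
  commands=[0,0,-0.0005,0,0,0,0,0,-0.001,0,0,0,0,0,-0.0015,0,0,0,0,0,-0.0015,0,0,0,0,0,-0.0015,0,0,0,0,0,-0.0015,0,0,0,0,0,-0.0015,0,0,0,0,0,-0.0015,0,0,0,0,0,-0.0015,0,0,0,0,0,-0.0015,0,0,0],
)

```text
t: 18.3
tcp_pos: [0.5512, 0.0725, 0.1125]
tool_rot: [0.078, 0.997, -0.0, -0.0]
force: [5.5, -0.8, -17.5]
finger_gap: 0.308
gripper_force: 69.8
```

```bash
python3 go.py .551 .073 .089
python3 - <<'E'
from h import *
S=snap('scene');T=snap('top')
p=np.zeros((600,800,3),np.uint8)
p[:,:400]=cv2.resize(S['pixels'][160:235,250:300],(400,600),interpolation=2)
p[:300,400:]=cv2.resize(S['pixels'][150:195,220:280],(400,300),interpolation=2)
p[300:,400:]=cv2.resize(T['pixels'],(400,300))
cv2.imwrite('pics/c6.png',p)
E
```

```text
tcp [0.5512 0.0725 0.1125] tilt [-2.e-04 -0.e+00 -1.e+00] yaw_y 81.01
shift mm [ 0.2  0.4 23.5] gap 0.30795051391983147 F [  5.5  -0.8 -17.5] t 18.3 q [-0.07  0.6   1.71 -0.    0.83 -1.48]
```

View pics/c6.png

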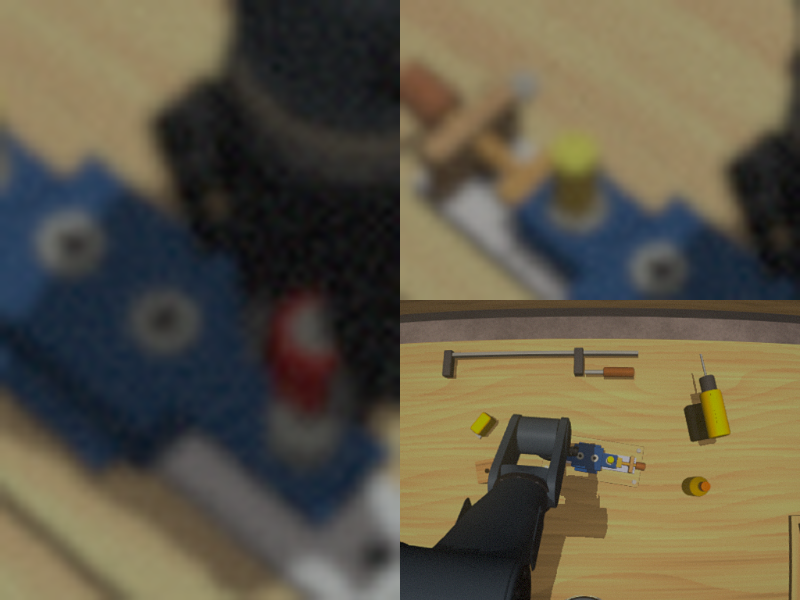

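The red knob, at about (300,350), is raised with bare steel showing under it. The force rose from 11 to 17.5 N over the last 1.2 mm, so the plunger is on its stop. The pin is still home at (575,190) and the bystanders are in place. Handing in.

```bash
python3 -c "
from station import manip
print(manip.sign_off())"
```

```text
the job is handed in; nothing more can be done
None
```

The job is handed in: the lock pin is home in the clevis and let go, the arm is holding the plunger knob up against its stop (about 22 mm), and the glue, tape measure and drill were not touched; the sign-off returned no verdict.

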